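# Clear the containers, fetch the vee block, put the containers back

### The arm

A 7-joint arm with a two-finger parallel gripper is mounted at the origin on the work surface. World frame = base frame: x ahead of the robot, y to its left, z up, the work surface at z = 0. Lengths are in m, angles in rad, forces in N, time in s.
With the tool pointing down it reaches from about 0.425 to 0.875 m from the base axis. Payload 4.7 kg.
Tool frame: the origin (TCP) lies on the centre line of the jaws, within the pads' length; the fingertips stand 17 mm ahead of it and the grasp point (between the pads) lies 2 mm behind it (robot.nose_length is the distance from the TCP to the fingertips, in m); z points along the fingers, y is the direction in which the jaws open and shut (so a half turn about z gives the same grasp; the last joint's range is limited). The gripper opens to 87 mm and grips with 3 to 60 N. Pads are 19 mm wide; open, the fingers measure 117 mm over their backs; the gripper's body (75 mm by 190 mm) begins 51 mm behind the grasp point.
Start: joints at [-1.211, 0.321, -0.07, 1.45, 0.023, 1.371, -0.057], TCP at [0.22, 0.612, 0.24] pointing down, gripper open.
Joint ranges: [-2.86, 2.86], [-0.3, 2.09], [-1.38, 1.24], [0.06, 2.45], [-1.56, 4.7], [0.09, 2.05], [-2.69, 2.69]. Speed limits (rad/s): [2.57, 2.57, 3.14, 3.14, 3.14, 3.14, 3.14].

### API

Orientations are given as [roll, pitch, yaw] about the fixed x, y, z axes, in that order (R = Rz(yaw) Ry(pitch) Rx(roll)).
In Python, from cell import readout, imaging, job, finder, robot gives the robot as it stands.
- The arm moves only by the shell command python3 -m handwheel 'ROWS' [FORCE]. ROWS is JSON, a list of rows, each an object of numbers: "x", "y", "z": the shift along the world's x, y, z in m; "turn": the turn about the world's z in rad; "gripper": the finger opening in m, from 0 to 0.087. A call has 1 to 10 rows; each row shifts and turns the pose as measured when the row begins; what a row does not reach is not made up. A row lasts 1/12 s, in which the tool goes at most 41.7 mm and 7.16 degrees, less where a joint would pass 70% of its speed; a pose out of reach is approached as far as the arm can. A call with a gripper value outside its range is refused whole. The fingers move at their own pace and stop on an object; FORCE is the grip in N (left out, the last holds). Time passes only in rows, so rows that do not move let the fingers close. It gives the time, the measured TCP pose, the force and the opening at its end, in the units of the state.
- readout.get_state(): the state, without advancing time (a new reading comes with each control period).
- imaging.read_camera(name): name is "scene" or "side" or "wrist"; returns (picture, depth): 480x640x3 uint8, red, green, blue; 480x640 float32, m along the optical axis (not along the pixel's ray), 0 where there is no reading.
- imaging.camera_model(name): a dict with "camera_matrix" (3x3 intrinsics, pixels), "xyz" and "attitude" of the camera in the world. Camera axes: x right, y down, z forward; pixel columns grow to the right and rows downward; lengths in m; the calibration is good to about 2 mm. A picture is of the moment at which its call begins: read the wrist's pose just before it. camera_model takes no time and is no camera call; for the wrist camera it gives the pose at the moment of the call.
- job.hand_in(): hands the job in, once; it reports no verdict.
Trained networks look in the newest picture that a camera, given by its name, has taken for a name from the list of things; names that differ only in an ending like _2 or _b are one class to them, and where a whole thing is asked for, a point or a joint stands for the part that bears it (a point fixed in the world has none). Each returns a list of dicts, best first, with "confidence" (0 to 1); they miss things now and then, are a little off and sometimes report something else, mostly with a low value. They report only what shows in the picture. A call takes as long as a camera call. They do not tell look-alikes from the thing itself.
- finder.boxes_of(camera, target): "extent" ([left, top, right, bottom] in pixels, round what is visible of it).
- finder.regions_of(camera, target): "pixels" (480x640 bool, what is visible of it) and "extent" ([left, top, right, bottom] in pixels, round what is visible of it).
The state is a dict: "t": time; "joints": joint angles; "qd": joint speeds; "effort": joint torques, N m; "position": TCP position; "tcp_rot": TCP orientation; "force": force on the tool from outside, world axes, zero at the start; "torque": the same for the moment, N m; "width": finger opening in m.
Only numpy, scipy, OpenCV 4.12 (cv2) and the standard library are available. Lean on these libraries where they do the work, as an engineer would, in place of code of your own. Each camera call takes 0.05 s, during which the arm holds its last target. There are 200 camera calls.

### The job

Move the red can, the yellow bottle and the blue tin out of the storage bay into the green tray, so that the steel vee block behind them is free. Then set the vee block upright in the middle of the yellow outline on the black surface plate, its groove along the plate's long side, while all three containers wait in the tray. Finally put each container back in the bay, standing centred on the pad of its own colour; keep the containers upright throughout.

Things in the scene. Friction and masses are not known exactly. Their poses are not given: they have to be found in the camera images.
- red_can: Red spray can with a paper band and a narrow white cap, 52 mm diameter, straight sides up to 106 mm, then a cone, 131 mm high overall, about 0.3 kg. Origin: centre of its underside; z up along its axis. Starts upright on the red pad.
- yellow_bottle: Yellow oil bottle (closed, rigid) with a black band and a black pointed nozzle, 52 mm diameter, straight sides up to 106 mm, then a cone, 131 mm high overall, about 0.25 kg. Origin: centre of its underside; z up along its axis. Starts upright on the yellow pad.
- blue_tin: Blue tin with a bare steel lid, straight cylinder 52 mm diameter, 122 mm high, about 0.35 kg. Origin: centre of its underside; z up along its axis. Starts upright on the blue pad.
- vee_block: Steel vee block, 50 mm long (x, along the groove), 32 mm wide (y, flat parallel sides), 30 mm high, about 0.25 kg, groove on top. Origin: centre of its underside; z up. Starts on the bay's board near the bay's origin, groove roughly along the bay's x, ringed by the containers and the fence. Take it by its 32 mm width.
- bay: Fixed storage bay: plywood board, x -130 to +70, y -110 to +110 mm, 8 mm thick; wooden fence on its far side, 50 mm above the bench, inner face at x = +42 mm. Origin: at bench height under the vee block's place; x away from the robot to the fence, y left. Pads on it at (0, 64), (0, -64), (-64, 0) mm, colours vary. Loose nuts 13 mm high near (-85, 85) and (-85, -85) mm.
- red_pad: Red round pad, fixed on the bay's board, 72 mm diameter, 3 mm thick: the home of the red can. Origin: centre of its underside (8 mm above the bench), its top 3 mm higher; z up.
- yellow_pad: Yellow round pad, fixed on the bay's board, 72 mm diameter, 3 mm thick: the home of the yellow bottle. Origin: centre of its underside (8 mm above the bench), its top 3 mm higher; z up.
- blue_pad: Blue round pad, fixed on the bay's board, 72 mm diameter, 3 mm thick: the home of the blue tin. Origin: centre of its underside (8 mm above the bench), its top 3 mm higher; z up.
- tray: Green shallow tray, black floor, fixed on the bench left or right of the bay (varies): 260 (x) x 110 (y) mm outside, walls 4 mm thick, rim 15 mm above the bench, inner floor 5 mm above it. Origin: centre of its underside at bench height; x along its long side. It holds the three containers in a row along x, 75 mm apart.
- plate: Black surface plate, fixed on the bench on the other side of the bay: 160 (x) x 120 (y) mm, 30 mm thick, with a painted yellow outline 82 x 64 mm round the middle of its top. Origin: centre of its underside at bench height (its top is at +30 mm); x along its long side.
There are look-alikes about, which are no part of the job. What is meant by the yellow_bottle is not purple or turquoise, and is the smaller of those in its own colour.

How it is judged:
On the way, in this order (a step that is already met when the one before it is completed fails the run):
1. all three containers stand released in the tray, the vee block still in its place (x of red_can in the frame of tray between -0.115 and 0.115 m and y of red_can in the frame of tray between -0.04 and 0.04 m and z of each of red_can, yellow_bottle, blue_tin in the frame of tray below 0.012 m and angle between each of red_can, yellow_bottle, blue_tin's own z axis and vertical below 0.12 rad and linear speed of each of red_can, yellow_bottle, blue_tin below 0.02 m/s and contact force between each of red_can, yellow_bottle, blue_tin and the fingers below 0.05 N and x of yellow_bottle in the frame of tray between -0.115 and 0.115 m and y of yellow_bottle in the frame of tray between -0.04 and 0.04 m and x of blue_tin in the frame of tray between -0.115 and 0.115 m and y of blue_tin in the frame of tray between -0.04 and 0.04 m and distance of vee_block from where it was at the start of the episode below 0.03 m), for 0.2 s.
2. the vee block is set on the plate and released, while all three containers stand in the tray (horizontal distance between vee_block and plate below 0.015 m and z of vee_block in the frame of plate between 0.025 and 0.035 m and angle between vee_block's own z axis and vertical below 0.1 rad and angle between the x axis of vee_block and the x axis of plate, either way round below 0.2 rad and linear speed of vee_block below 0.02 m/s and contact force between vee_block and the fingers below 0.05 N and x of red_can in the frame of tray between -0.115 and 0.115 m and y of red_can in the frame of tray between -0.04 and 0.04 m and z of each of red_can, yellow_bottle, blue_tin in the frame of tray below 0.012 m and angle between each of red_can, yellow_bottle, blue_tin's own z axis and vertical below 0.12 rad and x of yellow_bottle in the frame of tray between -0.115 and 0.115 m and y of yellow_bottle in the frame of tray between -0.04 and 0.04 m and x of blue_tin in the frame of tray between -0.115 and 0.115 m and y of blue_tin in the frame of tray between -0.04 and 0.04 m), for 0.2 s.
At the end, for the whole second after the job is handed in: The vee block stands upright, released and at rest on the surface plate, within 15 mm of its middle and its groove within 0.2 rad of the plate's long side; each container stands upright, released and at rest on the pad of its own colour, within 14 mm of its centre (horizontal distance between vee_block and plate below 0.015 m and z of vee_block in the frame of plate between 0.025 and 0.035 m and angle between each of vee_block, red_can, yellow_bottle, blue_tin's own z axis and vertical below 0.1 rad and angle between the x axis of vee_block and the x axis of plate, either way round below 0.2 rad and linear speed of each of vee_block, red_can, yellow_bottle, blue_tin below 0.02 m/s and contact force between each of vee_block, red_can, yellow_bottle, blue_tin and the fingers below 0.05 N and horizontal distance between red_can and red_pad below 0.014 m and z of red_can in the frame of red_pad between 0 and 0.008 m and horizontal distance between yellow_bottle and yellow_pad below 0.014 m and z of yellow_bottle in the frame of yellow_pad between 0 and 0.008 m and horizontal distance between blue_tin and blue_pad below 0.014 m and z of blue_tin in the frame of blue_pad between 0 and 0.008 m); the robot touches nothing.
It fails at once if a container is tipped by more than about 35 degrees (angle between any of red_can, yellow_bottle, blue_tin's own z axis and vertical above 0.6 rad).
It also fails if it takes over 147 s, if anything falls off the work surface, if the arm or the gripper's body presses on something with over 40 N, if the wrist force passes 120 N, or if a joint passes its speed limit or range.

## Working session

There is one attempt and no reset: what is moved stays moved. The work goes in short steps, Python scripts to look and compute and a shell command to move; the robot and the scene stay as the last step left them, time stands still between calls to the robot, and variables do not carry over. Pictures are saved under pics/ and viewed, about 12 in all and at most 16, crops included, and the job is handed in when it is done.

```bash
mkdir -p pics; ls; cat > h.py <<'E'
import numpy as np, cv2
from scipy.spatial.transform import Rotation as R
from cell import readout, imaging, job, finder, robot
def cam(n):
    m=imaging.camera_model(n); p,d=imaging.read_camera(n)
    a=m["attitude"]; a=np.array(a,float)
    Rm=a if a.shape==(3,3) else R.from_euler('xyz',a).as_matrix()
    return p,d,np.array(m["camera_matrix"]),Rm,np.array(m["xyz"])
def cloud(d,K,Rm,t):
    v,u=np.mgrid[:d.shape[0],:d.shape[1]]
    c=np.stack([(u-K[0,2])/K[0,0]*d,(v-K[1,2])/K[1,1]*d,d],-1)
    return c@Rm.T+t
def proj(P,K,Rm,t):
    c=(np.atleast_2d(P)-t)@Rm; q=c@K.T; return q[:,:2]/q[:,2:]
def save(n,p): cv2.imwrite('pics/'+n,cv2.cvtColor(p,cv2.COLOR_RGB2BGR))
E
python3 - <<'E'
from h import *
print(readout.get_state(), imaging.camera_model("wrist"))
for n in ("scene","side"):
    p,d,K,Rm,t=cam(n); save(n+'1.png',p); X=cloud(d,K,Rm,t); np.savez(n+'1.npz',p=p,d=d,K=K,R=Rm,t=t,X=X); print(n,t,imaging.camera_model(n)["attitude"])
    for k in ("red_can","yellow_bottle","blue_tin","vee_block","tray","plate","red_pad","yellow_pad","blue_pad"):
        for r in finder.regions_of(n,k)[:4]:
            m=r["pixels"]&(d>0); q=X[m]
            print(k,round(r["confidence"],2),np.round(r["extent"]).astype(int),m.sum(),np.round(np.percentile(q,[2,50,98],axis=0),3).tolist() if m.sum() else '')
E
```

```text
pics
{'t': 0.0, 'joints': array([-1.21089315,  0.32186031, -0.0700771 ,  1.4516602 ,  0.02261538,
        1.37080281, -0.05692855]), 'qd': array([-0.00173926, -0.00015883, -0.00022361,  0.0004918 , -0.00248842,
        0.00167793,  0.00075507]), 'effort': array([ 3.09953816e-05, -4.91286063e+01, -4.03533652e-01, -3.12527275e+01,
       -6.38065115e-02,  4.37069067e-02,  1.76980120e-04]), 'position': array([0.22019857, 0.61101548, 0.23844463]), 'tcp_rot': array([-3.13965234e+00,  1.15047839e-04,  2.79578711e+00]), 'force': array([ 0.46459503, -0.07558341, -0.12381725]), 'torque': array([-0.03878679,  0.00707838,  0.01650839]), 'width': 0.08680037318352779} {'camera_matrix': array([[333.80585718,   0.        , 325.6173677 ],
       [  0.        , 333.80585718, 239.18696119],
       [  0.        ,   0.        ,   1.        ]]), 'xyz': array([0.14578799, 0.63919872, 0.38336051]), 'attitude': array([2.84533578e+00, 6.64086881e-04, 1.22426270e+00])}
scene [0.92100947 0.49911078 0.54676265] [-2.25088176 -0.00732757  2.50207137]
red_can 0.61 [331 185 367 269] 2191 [[0.504, 0.018, 0.01], [0.5
[... 2320 characters left out ...]
[[0.559, 0.003, 0.009], [0.575, 0.021, 0.031], [0.603, 0.04, 0.041]]
vee_block 0.5 [303 141 336 201] 1442 [[0.548, 0.028, 0.001], [0.594, 0.061, 0.101], [0.672, 0.173, 0.138]]
tray 0.86 [139 114 280 199] 5767 [[0.39, 0.232, 0.001], [0.51, 0.298, 0.006], [0.643, 0.361, 0.016]]
plate 0.96 [398 299 533 436] 9395 [[0.449, -0.373, 0.009], [0.517, -0.318, 0.03], [0.605, -0.258, 0.033]]
red_pad 0.81 [283 218 326 244] 353 [[0.492, -0.0, 0.008], [0.512, 0.016, 0.011], [0.56, 0.066, 0.014]]
yellow_pad 0.48 [336 186 341 200] 69 [[0.614, 0.049, 0.008], [0.628, 0.057, 0.012], [0.639, 0.071, 0.014]]
blue_pad 0.64 [336 229 374 257] 387 [[0.537, -0.079, 0.007], [0.554, -0.06, 0.011], [0.604, -0.011, 0.014]]
```

View pics/scene1.png

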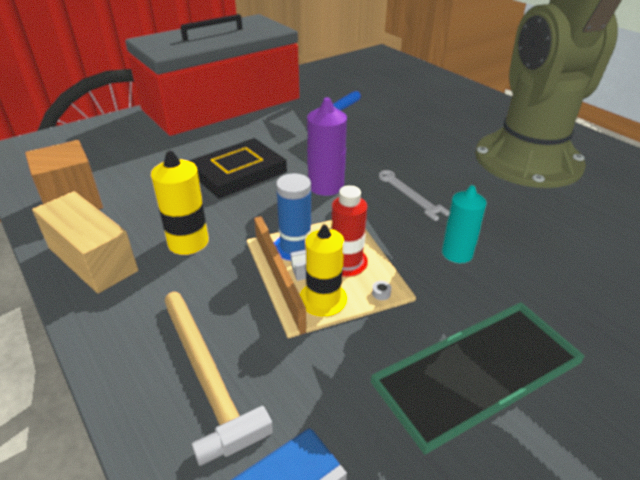

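View pics/side1.png

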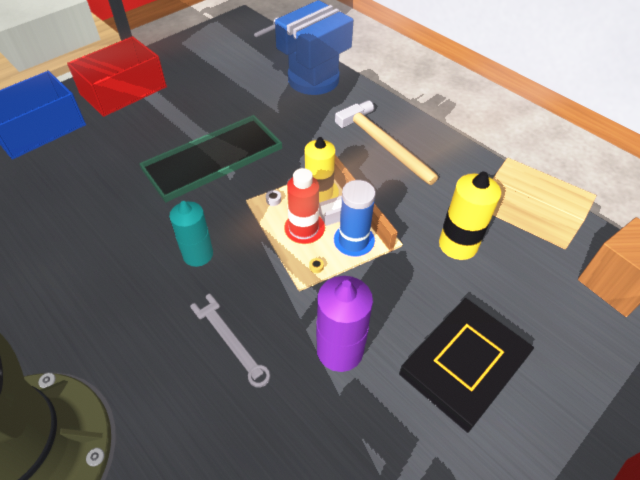

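```bash
cat > fit.py <<'E'
from h import *
from scipy.optimize import least_squares
def circ(q,r,x0):
    f=lambda p: np.hypot(q[:,0]-p[0],q[:,1]-p[1])-r
    s=least_squares(f,x0,loss='soft_l1',f_scale=.001); return s.x,np.median(abs(f(s.x)))
def win(X,c,rad,z0,z1): return (np.hypot(X[...,0]-c[0],X[...,1]-c[1])<rad)&(X[...,2]>z0)&(X[...,2]<z1)
E
python3 - <<'E'
from fit import *
W={n:np.load(n+'1.npz') for n in ('scene','side')}
im=cv2.cvtColor(W['scene']['p'],cv2.COLOR_RGB2BGR)
c=im[90:330,140:500]; cv2.imwrite('pics/crop1.png',cv2.resize(c,None,fx=2.2,fy=2.2,interpolation=3))
for k,c in dict(red=(.529,.036),yellow=(.608,.08),blue=(.572,-.043),bigY=(.705,-.16),purple=(.415,-.165)).items():
    al=[]
    for n,w in W.items():
        X=w['X'];q=X[win(X,c,.045,.035,.1)]; al.append(q)
        top=X[win(X,c,.026,.1,.2)]
        print(k,n,len(q),np.round(circ(q,.026,c)[0],4), 'free r',np.round(least_squares(lambda p:np.hypot(*(q[:,:2]-p[:2]).T)-p[2],[*c,.026],loss='soft_l1',f_scale=.001).x,4),'top',np.round(np.percentile(top[:,2],99),4))
    print('  both',np.round(circ(np.vstack(al),.026,c)[0],4))
for n,w in W.items():
    X=w['X'];p=w['p'];h=cv2.cvtColor(p,cv2.COLOR_RGB2HSV).astype(int)
    def rect(m,s):
        q=X[m][:,:2]; 
        (cx,cy),(a,b),t=cv2.minAreaRect((q*1000).astype(np.float32)); print(n,s,len(q),round(cx,1),round(cy,1),round(a),round(b),round(t,2))
    def main(m):
        k,l,st,_=cv2.connectedComponentsWithStats(m.astype(np.uint8)); return l==1+np.argmax(st[1:,4])
    rect(main(win(X,(.52,.3),.17,.008,.025)&(h[...,0]>55)&(h[...,0]<95)&(h[...,1]>80)),'tray rim')
    rect(main(win(X,(.53,-.31),.14,.025,.036)),'plate top')
    m=main(win(X,(.53,-.31),.08,.02,.04)&(h[...,0]>18)&(h[...,0]<35)&(h[...,1]>90)&(h[...,2]>90)); rect(m,'outline'); print(np.round(np.median(X[m][:,2]),4))
    # board
    B=win(X,(.57,.02),.17,.005,.0115)&(h[...,0]<30)&(h[...,2]>100); rect(main(B),'board')
    v=win(X,(.59,.018),.045,.033,.043)&(h[...,1]<60); rect(main(v),'vee'); print('vee z',np.round(np.median(X[v][:,2]),4))
E
```

```text
red scene 843 [0.5261 0.034 ] free r [0.5263 0.0343 0.0256] top 0.1422
red side 818 [0.5255 0.0344] free r [0.5274 0.0364 0.0283] top 0.1442
  both [0.5258 0.0342]
yellow scene 1284 [0.6051 0.0781] free r [0.6051 0.0781 0.026 ] top 0.1412
yellow side 613 [0.6054 0.078 ] free r [0.6134 0.0884 0.0384] top 0.143
  both [0.6052 0.0781]
blue scene 1065 [ 0.5716 -0.045 ] free r [ 0.5717 -0.0449  0.0259] top 0.1338
blue side 861 [ 0.571  -0.0445] free r [ 0.5801 -0.0381  0.036 ] top 0.1357
  both [ 0.5713 -0.0448]
bigY scene 1453 [ 0.7101 -0.1613] free r [ 0.7071 -0.1701  0.0341] top 0.1709
bigY side 1126 [ 0.6979 -0.1731] free r [ 0.7065 -0.1695  0.0342] top 0.1728
  both [ 0.7023 -0.1631]
purple scene 1156 [ 0.4202 -0.1633] free r [ 0.4135 -0.1721  0.0357] top 0.1789
purple side 1066 [ 0.4045 -0.1789] free r [ 0.4129 -0.1719  0.0358] top 0.1803
  both [ 0.4121 -0.167 ]
scene tray rim 2495 519.3 298.7 111 262 82.75
scene plate top 2558 530.6 -313.0 162 124 2.11
scene outline 427 529.5 -314.0 91 78 1.07
0.0295
scene board 4973 561.8 26.7 222 201 74.73
scene vee 84 598.1 4.0 13 23 73.17
vee z 0.037
side tray rim 1220 517.8 297.7 115 261 82.62
side plate top 8806 529.0 -314.0 162 120 2.49
side outline 653 530.5 -314.0 86 66 2.51
0.0305
side board 4467 559.4 26.3 223 200 75.15
side vee 119 587.6 30.5 13 44 75.87
vee z 0.0379
```

View pics/crop1.png

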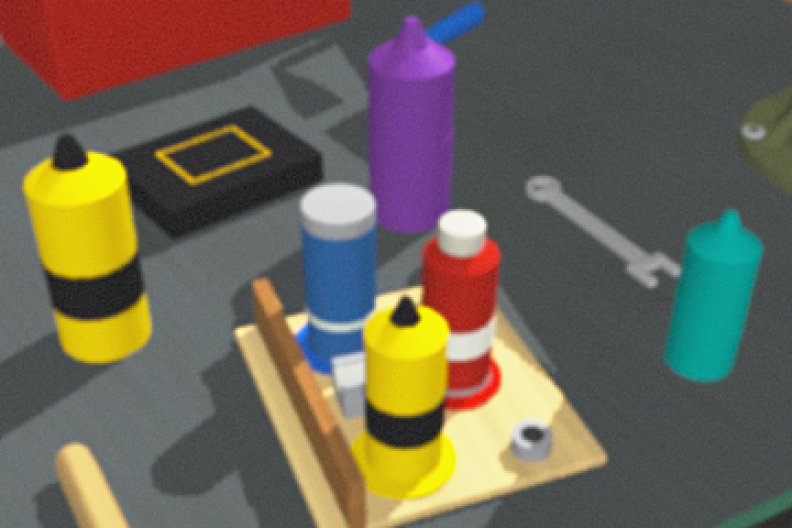

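The red can is at scene (350,230) and the blue tin at (293,215). The yellow candidates are the small one on the bay at scene (324,270), which fits at 52 mm and 131 mm, and the large one at (180,205), which fits at 68 mm and 170 mm. The purple one at (327,145) and the turquoise one at (465,225) are the wrong colour. The crop confirms that the small one on the yellow pad is the one meant. I'm moving now.

```bash
python3 -m handwheel '[{"x":0.024,"y":-0.033,"turn":0.04,"gripper":0.087},{"x":0.024,"y":-0.033,"turn":0.04},{"x":0.024,"y":-0.033},{"x":0.024,"y":-0.033},{"x":0.024,"y":-0.033},{"x":0.024,"y":-0.033},{"x":0.024,"y":-0.033},{"x":0.024,"y":-0.033}]' 25; python3 -m handwheel '[{"x":0.024,"y":-0.033},{"x":0.024,"y":-0.033},{"x":0.024,"y":-0.033},{"x":0.024,"y":-0.033},{"x":0.024,"y":-0.033},{}]'
```

```text
invalid input at $[0]: expected keys x, y, z, turn, gripper
invalid input at $[0]: expected keys x, y, z, turn, gripper
```

```bash
python3 -m handwheel '[{"x":0.024,"y":-0.033,"z":0,"turn":0.04,"gripper":0.087},{"x":0.024,"y":-0.033,"z":0,"turn":0.04,"gripper":0.087},{"x":0.024,"y":-0.033,"z":0,"turn":0,"gripper":0.087},{"x":0.024,"y":-0.033,"z":0,"turn":0,"gripper":0.087},{"x":0.024,"y":-0.033,"z":0,"turn":0,"gripper":0.087},{"x":0.024,"y":-0.033,"z":0,"turn":0,"gripper":0.087},{"x":0.024,"y":-0.033,"z":0,"turn":0,"gripper":0.087},{"x":0.024,"y":-0.033,"z":0,"turn":0,"gripper":0.087},{"x":0.024,"y":-0.033,"z":0,"turn":0,"gripper":0.087},{"x":0.024,"y":-0.033,"z":0,"turn":0,"gripper":0.087}]' 25; python3 -m handwheel '[{"x":0,"y":0,"z":0,"turn":0,"gripper":0.087}]'
```

```text
t: 1.83
position: [0.453, 0.2795, 0.2394]
tcp_rot: [3.135, -0.006, 2.903]
force: [0.5, 1.3, -0.0]
width: 0.0874
t: 1.92
position: [0.4588, 0.2704, 0.2399]
tcp_rot: [3.138, -0.001, 2.89]
force: [1.0, -1.0, -0.4]
width: 0.0868
```

```bash
python3 -m handwheel '[{"x":0.0245,"y":-0.032,"z":0,"turn":-0.01,"gripper":0.087},{"x":0.0245,"y":-0.032,"z":0,"turn":0,"gripper":0.087},{"x":0.0245,"y":-0.032,"z":0,"turn":0,"gripper":0.087},{"x":0.0245,"y":-0.032,"z":0,"turn":0,"gripper":0.087},{"x":0.0245,"y":-0.032,"z":0,"turn":0,"gripper":0.087},{"x":0.018,"y":-0.025,"z":0,"turn":0,"gripper":0.087},{"x":0,"y":0,"z":0,"turn":0,"gripper":0.087},{"x":0,"y":0,"z":0,"turn":0,"gripper":0.087}]'
```

```text
t: 2.58
position: [0.5983, 0.0824, 0.2418]
tcp_rot: [3.135, 0.002, 2.877]
force: [-1.2, 1.1, 0.1]
width: 0.087
```

```bash
python3 -m handwheel '[{"x":0.007,"y":-0.004,"z":-0.03,"turn":0,"gripper":0.087},{"x":0,"y":0,"z":-0.035,"turn":0,"gripper":0.087},{"x":0,"y":0,"z":-0.035,"turn":0,"gripper":0.087},{"x":0,"y":0,"z":-0.02,"turn":0,"gripper":0.087},{"x":0,"y":0,"z":-0.01,"turn":0,"gripper":0.087},{"x":0,"y":0,"z":0,"turn":0,"gripper":0.087},{"x":0,"y":0,"z":0,"turn":0,"gripper":0.087}]'
```

```text
t: 3.17
position: [0.6045, 0.0854, 0.1103]
tcp_rot: [3.129, 0.006, 2.883]
force: [0.1, -0.7, 0.1]
width: 0.0869
```

```bash
python3 -m handwheel '[{"x":0.001,"y":-0.007,"z":-0.01,"turn":-0.006,"gripper":0.087},{"x":0,"y":0,"z":0,"turn":0,"gripper":0.087},{"x":0,"y":0,"z":0,"turn":0,"gripper":0.087}]'
```

```text
t: 3.42
position: [0.6077, 0.0799, 0.1034]
tcp_rot: [3.125, 0.011, 2.879]
force: [0.1, 1.3, 0.0]
width: 0.0873
```

```bash
python3 -m handwheel '[{"x":-0.001,"y":-0.001,"z":-0.002,"turn":0,"gripper":0.045},{"x":0,"y":0,"z":0,"turn":0,"gripper":0.04},{"x":0,"y":0,"z":0,"turn":0,"gripper":0.04},{"x":0,"y":0,"z":0,"turn":0,"gripper":0.04},{"x":0,"y":0,"z":0,"turn":0,"gripper":0.04},{"x":0,"y":0,"z":0,"turn":0,"gripper":0.04}]' 25
```

```text
t: 3.92
position: [0.609, 0.0784, 0.1049]
tcp_rot: [3.123, 0.017, 2.878]
force: [0.4, -0.3, 1.1]
width: 0.0551
```

```bash
python3 -m handwheel '[{"x":0,"y":0,"z":0,"turn":0,"gripper":0.04},{"x":0,"y":0,"z":0,"turn":0,"gripper":0.04},{"x":0,"y":0,"z":0,"turn":0,"gripper":0.04}]'; python3 -m handwheel '[{"x":0,"y":0,"z":0.02,"turn":0,"gripper":0.04},{"x":0,"y":0,"z":0.03,"turn":0,"gripper":0.04},{"x":0,"y":0,"z":0.02,"turn":0,"gripper":0.04},{"x":0,"y":0,"z":0,"turn":0,"gripper":0.04}]'
```

```text
t: 4.17
position: [0.609, 0.078, 0.1049]
tcp_rot: [3.123, 0.017, 2.877]
force: [-0.8, -0.8, -0.1]
width: 0.0514
t: 4.5
position: [0.6049, 0.078, 0.1722]
tcp_rot: [3.128, 0.007, 2.878]
force: [1.4, 0.2, -2.0]
width: 0.051
```

```bash
python3 -m handwheel '[{"x":-0.001,"y":0.02,"z":0,"turn":0,"gripper":0.04},{"x":-0.002,"y":0.036,"z":0,"turn":0,"gripper":0.04},{"x":-0.002,"y":0.036,"z":0,"turn":0,"gripper":0.04},{"x":-0.002,"y":0.036,"z":0,"turn":0,"gripper":0.04},{"x":-0.002,"y":0.036,"z":0,"turn":0,"gripper":0.04},{"x":-0.002,"y":0.028,"z":0,"turn":0,"gripper":0.04},{"x":0,"y":0.012,"z":0,"turn":0,"gripper":0.04},{"x":0,"y":0,"z":0,"turn":0,"gripper":0.04},{"x":0,"y":0,"z":0,"turn":0,"gripper":0.04}]'
```

```text
t: 5.25
position: [0.5867, 0.2846, 0.1589]
tcp_rot: [3.138, -0.002, 2.871]
force: [-0.5, -0.7, -2.2]
width: 0.0513
```

```bash
python3 -m handwheel '[{"x":0.008,"y":0.004,"z":-0.015,"turn":0,"gripper":0.04},{"x":0,"y":0,"z":-0.02,"turn":0,"gripper":0.04},{"x":0,"y":0,"z":-0.01,"turn":0,"gripper":0.04},{"x":0,"y":0,"z":0,"turn":0,"gripper":0.04},{"x":0,"y":0,"z":0,"turn":0,"gripper":0.04}]'
```

```text
t: 5.67
position: [0.5971, 0.2764, 0.1106]
tcp_rot: [-3.138, -0.001, 2.86]
force: [0.2, 0.6, -2.4]
width: 0.0514
```

```bash
python3 -m handwheel '[{"x":0,"y":0.012,"z":0,"turn":0.01,"gripper":0.04},{"x":0,"y":0.002,"z":-0.004,"turn":0,"gripper":0.04},{"x":0,"y":0,"z":-0.003,"turn":0,"gripper":0.04},{"x":0,"y":0,"z":0,"turn":0,"gripper":0.04}]'
```

```text
t: 6.0
position: [0.5993, 0.2893, 0.106]
tcp_rot: [-3.14, 0.002, 2.867]
force: [0.1, 0.0, -3.0]
width: 0.0513
```

```bash
python3 -m handwheel '[{"x":-0.002,"y":0,"z":-0.004,"turn":0.0,"gripper":0.04},{"x":0,"y":0,"z":-0.003,"turn":0,"gripper":0.04},{"x":0,"y":0,"z":0,"turn":0,"gripper":0.04}]'
```

```text
t: 6.25
position: [0.5974, 0.2902, 0.0996]
tcp_rot: [-3.141, 0.003, 2.868]
force: [-0.1, -0.6, -2.6]
width: 0.0511
```

```bash
python3 -m handwheel '[{"x":0,"y":0,"z":-0.002,"turn":0.0,"gripper":0.04},{"x":0,"y":0,"z":0,"turn":0,"gripper":0.04}]';  python3 -m handwheel '[{"x":0,"y":0,"z":0,"turn":0,"gripper":0.087},{"x":0,"y":0,"z":0,"turn":0,"gripper":0.087},{"x":0,"y":0,"z":0,"turn":0,"gripper":0.087},{"x":0,"y":0,"z":0,"turn":0,"gripper":0.087}]'
```

```text
t: 6.42
position: [0.5979, 0.2903, 0.0985]
tcp_rot: [3.141, 0.004, 2.868]
force: [0.8, 0.3, -2.9]
width: 0.0511
t: 6.75
position: [0.599, 0.2904, 0.0999]
tcp_rot: [3.14, 0.006, 2.867]
force: [0.4, 0.1, -0.7]
width: 0.0704
```

```bash
python3 -m handwheel '[{"x":0,"y":0,"z":0.005,"turn":0.0,"gripper":0.087},{"x":0,"y":0,"z":0.03,"turn":0,"gripper":0.087},{"x":0,"y":0,"z":0.04,"turn":0,"gripper":0.087},{"x":0,"y":0,"z":0.04,"turn":0,"gripper":0.087},{"x":0,"y":0,"z":0,"turn":0,"gripper":0.087}]';  python3 -m handwheel '[{"x":-0.01,"y":-0.038,"z":0,"turn":0,"gripper":0.087},{"x":-0.01,"y":-0.038,"z":0,"turn":0,"gripper":0.087},{"x":-0.01,"y":-0.038,"z":0,"turn":0,"gripper":0.087},{"x":-0.01,"y":-0.038,"z":0,"turn":0,"gripper":0.087},{"x":-0.01,"y":-0.038,"z":0,"turn":0,"gripper":0.087},{"x":-0.01,"y":-0.035,"z":0,"turn":0,"gripper":0.087},{"x":-0.01,"y":-0.015,"z":0,"turn":0,"gripper":0.087},{"x":0,"y":0,"z":0,"turn":0,"gripper":0.087},{"x":0,"y":0,"z":0,"turn":0,"gripper":0.087}]'
```

```text
t: 7.17
position: [0.5965, 0.2893, 0.2178]
tcp_rot: [-3.14, 0.003, 2.867]
force: [1.5, 0.4, 1.4]
width: 0.0865
t: 7.92
position: [0.5247, 0.0439, 0.2264]
tcp_rot: [3.128, 0.016, 2.871]
force: [1.1, 0.7, -0.6]
width: 0.087
```

```bash
python3 -m handwheel '[{"x":0.002,"y":-0.01,"z":-0.03,"turn":0.005,"gripper":0.087},{"x":0,"y":-0.002,"z":-0.025,"turn":0,"gripper":0.087},{"x":0,"y":0,"z":0,"turn":0,"gripper":0.087}]'
```

```text
t: 8.17
position: [0.5302, 0.0355, 0.1734]
tcp_rot: [3.122, 0.024, 2.88]
force: [-0.8, 0.4, -0.8]
width: 0.087
```

```bash
python3 -m handwheel '[{"x":-0.005,"y":-0.001,"z":-0.03,"turn":0,"gripper":0.087},{"x":-0.001,"y":0,"z":-0.025,"turn":0,"gripper":0.087},{"x":-0.001,"y":0,"z":-0.01,"turn":0,"gripper":0.087},{"x":0,"y":0,"z":0,"turn":0,"gripper":0.087}]'
```

```text
t: 8.5
position: [0.5268, 0.0409, 0.1099]
tcp_rot: [3.119, 0.028, 2.887]
force: [0.6, 0.7, 0.3]
width: 0.0867
```

```bash
python3 -m handwheel '[{"x":-0.001,"y":-0.008,"z":-0.006,"turn":-0.01,"gripper":0.087},{"x":0,"y":0,"z":0,"turn":0,"gripper":0.04},{"x":-0.001,"y":0,"z":-0.001,"turn":0,"gripper":0.04},{"x":-0.001,"y":0,"z":0,"turn":0,"gripper":0.04},{"x":0,"y":0,"z":0,"turn":0,"gripper":0.04},{"x":0,"y":0,"z":0,"turn":0,"gripper":0.04},{"x":0,"y":0,"z":0,"turn":0,"gripper":0.04},{"x":0,"y":0,"z":0,"turn":0,"gripper":0.04},{"x":0,"y":0,"z":0,"turn":0,"gripper":0.04}]'
```

```text
t: 9.25
position: [0.5287, 0.0345, 0.1094]
tcp_rot: [3.115, 0.037, 2.879]
force: [0.8, -0.7, -1.1]
width: 0.0514
```

```bash
python3 -m handwheel '[{"x":0,"y":0,"z":0.015,"turn":0,"gripper":0.04},{"x":0,"y":0,"z":0.03,"turn":0,"gripper":0.04},{"x":0,"y":0,"z":0.03,"turn":0,"gripper":0.04},{"x":0,"y":0,"z":0,"turn":0,"gripper":0.04}]';  python3 -m handwheel '[{"x":-0.007,"y":0.02,"z":0,"turn":0,"gripper":0.04},{"x":-0.011,"y":0.036,"z":0,"turn":0,"gripper":0.04},{"x":-0.011,"y":0.036,"z":0,"turn":0,"gripper":0.04},{"x":-0.011,"y":0.036,"z":0.002,"turn":0,"gripper":0.04},{"x":-0.011,"y":0.036,"z":0.002,"turn":0,"gripper":0.04},{"x":-0.011,"y":0.036,"z":0.002,"turn":0,"gripper":0.04},{"x":-0.010,"y":0.036,"z":0,"turn":0,"gripper":0.04},{"x":-0.005,"y":0.018,"z":0,"turn":0,"gripper":0.04},{"x":0,"y":0,"z":0,"turn":0,"gripper":0.04},{"x":0,"y":0,"z":0,"turn":0,"gripper":0.04}]'
```

```text
t: 9.58
position: [0.524, 0.0342, 0.1821]
tcp_rot: [3.12, 0.027, 2.879]
force: [2.2, 0.1, -2.2]
width: 0.0512
t: 10.42
position: [0.4353, 0.2943, 0.1797]
tcp_rot: [3.127, 0.019, 2.873]
force: [0.6, -0.1, -3.1]
width: 0.0518
```

```bash
python3 -m handwheel '[{"x":0.01,"y":0.013,"z":-0.02,"turn":0,"gripper":0.04},{"x":0,"y":0.003,"z":-0.03,"turn":0,"gripper":0.04},{"x":0,"y":0.003,"z":-0.012,"turn":0,"gripper":0.04},{"x":0,"y":0,"z":0,"turn":0,"gripper":0.04},{"x":0,"y":0,"z":0,"turn":0,"gripper":0.04}]'
```

```text
t: 10.83
position: [0.4467, 0.3076, 0.1128]
tcp_rot: [3.132, 0.019, 2.868]
force: [1.6, 1.2, -2.5]
width: 0.0515
```

```bash
python3 -m handwheel '[{"x":-0.001,"y":0.002,"z":-0.006,"turn":0,"gripper":0.04},{"x":0,"y":0,"z":-0.003,"turn":0,"gripper":0.04},{"x":0,"y":0,"z":-0.001,"turn":0,"gripper":0.04},{"x":0,"y":0,"z":0,"turn":0,"gripper":0.04}]'
```

```text
t: 11.17
position: [0.4478, 0.307, 0.1039]
tcp_rot: [3.131, 0.021, 2.863]
force: [0.2, 0.4, -2.6]
width: 0.0519
```

```bash
python3 -m handwheel '[{"x":-0.001,"y":0,"z":-0.002,"turn":0,"gripper":0.04},{"x":0,"y":0,"z":0,"turn":0,"gripper":0.04}]'; python3 -m handwheel '[{"x":0,"y":0,"z":0,"turn":0,"gripper":0.087},{"x":0,"y":0,"z":0,"turn":0,"gripper":0.087},{"x":0,"y":0,"z":0,"turn":0,"gripper":0.087},{"x":0,"y":0,"z":0,"turn":0,"gripper":0.087},{"x":0,"y":0,"z":0.005,"turn":0,"gripper":0.087},{"x":0,"y":0,"z":0.03,"turn":0,"gripper":0.087},{"x":0,"y":0,"z":0.04,"turn":0,"gripper":0.087},{"x":0,"y":0,"z":0.04,"turn":0,"gripper":0.087},{"x":0,"y":0,"z":0,"turn":0,"gripper":0.087}]'
```

```text
t: 11.33
position: [0.4476, 0.3073, 0.1032]
tcp_rot: [3.129, 0.022, 2.862]
force: [-0.8, 0.4, -3.4]
width: 0.0517
t: 12.08
position: [0.4477, 0.3076, 0.2257]
tcp_rot: [3.127, 0.024, 2.863]
force: [1.5, 1.5, 1.4]
width: 0.0864
```

```bash
python3 -m handwheel '[{"x":0.012,"y":-0.036,"z":0,"turn":0.01,"gripper":0.087},{"x":0.012,"y":-0.036,"z":0,"turn":0,"gripper":0.087},{"x":0.012,"y":-0.036,"z":0,"turn":0,"gripper":0.087},{"x":0.012,"y":-0.036,"z":0,"turn":0,"gripper":0.087},{"x":0.012,"y":-0.036,"z":0,"turn":0,"gripper":0.087},{"x":0.012,"y":-0.036,"z":0,"turn":0,"gripper":0.087},{"x":0.012,"y":-0.036,"z":0,"turn":0,"gripper":0.087},{"x":0.012,"y":-0.036,"z":0,"turn":0,"gripper":0.087},{"x":0.012,"y":-0.036,"z":0,"turn":0,"gripper":0.087},{"x":0.008,"y":-0.015,"z":0,"turn":0,"gripper":0.087}]'; python3 -m handwheel '[{"x":0.0,"y":0,"z":0,"turn":0,"gripper":0.087},{"x":0.0,"y":0,"z":0,"turn":0,"gripper":0.087}]'
```

```text
t: 12.92
position: [0.567, -0.0373, 0.2389]
tcp_rot: [3.108, 0.042, 2.89]
force: [0.1, -0.8, 0.5]
width: 0.0872
t: 13.08
position: [0.5684, -0.0436, 0.2401]
tcp_rot: [3.109, 0.045, 2.881]
force: [0.1, 0.8, -0.1]
width: 0.087
```

```bash
python3 -m handwheel '[{"x":0.002,"y":-0.002,"z":-0.035,"turn":0,"gripper":0.087},{"x":0,"y":-0.002,"z":-0.035,"turn":0,"gripper":0.087},{"x":0,"y":0,"z":0,"turn":0,"gripper":0.087}]'; python3 -c "
from cell import readout; print(readout.get_state()['joints'].round(3))"
```

```text
t: 13.33
position: [0.5721, -0.0435, 0.1717]
tcp_rot: [3.104, 0.052, 2.885]
force: [-1.4, 0.8, -0.8]
width: 0.0866
[-0.405  0.169  0.499  1.8   -0.12   1.138  1.449]
```

```bash
python3 -m handwheel '[{"x":-0.002,"y":-0.002,"z":-0.03,"turn":-0.005,"gripper":0.087},{"x":-0.001,"y":-0.002,"z":-0.025,"turn":0,"gripper":0.087},{"x":-0.001,"y":-0.001,"z":-0.010,"turn":0,"gripper":0.087},{"x":0,"y":0,"z":0,"turn":0,"gripper":0.087}]'
```

```text
t: 13.67
position: [0.5692, -0.04, 0.1091]
tcp_rot: [3.099, 0.054, 2.889]
force: [-0.4, 0.5, 1.2]
width: 0.0869
```

```bash
python3 -m handwheel '[{"x":0.001,"y":-0.005,"z":-0.008,"turn":-0.01,"gripper":0.087},{"x":0,"y":-0.001,"z":0,"turn":0,"gripper":0.04},{"x":0,"y":0,"z":-0.001,"turn":0,"gripper":0.04},{"x":0,"y":0,"z":0,"turn":0,"gripper":0.04},{"x":0,"y":0,"z":0,"turn":0,"gripper":0.04},{"x":0,"y":0,"z":0,"turn":0,"gripper":0.04},{"x":0,"y":0,"z":0,"turn":0,"gripper":0.04},{"x":0,"y":0,"z":0,"turn":0,"gripper":0.04},{"x":0,"y":0,"z":0,"turn":0,"gripper":0.04}]'
```

```text
t: 14.42
position: [0.5754, -0.0453, 0.1084]
tcp_rot: [3.095, 0.064, 2.881]
force: [0.5, 1.0, -1.4]
width: 0.0521
```

```bash
python3 -m handwheel '[{"x":0,"y":0,"z":0.015,"turn":0,"gripper":0.04},{"x":0,"y":0,"z":0.03,"turn":0,"gripper":0.04},{"x":0,"y":0,"z":0.035,"turn":0,"gripper":0.04},{"x":-0.005,"y":0.02,"z":0,"turn":0,"gripper":0.04},{"x":-0.005,"y":0.036,"z":0,"turn":0,"gripper":0.04},{"x":-0.005,"y":0.036,"z":0,"turn":0,"gripper":0.04},{"x":-0.005,"y":0.036,"z":0.002,"turn":0,"gripper":0.04},{"x":-0.005,"y":0.036,"z":0.002,"turn":0,"gripper":0.04},{"x":-0.005,"y":0.036,"z":0.002,"turn":0,"gripper":0.04},{"x":0,"y":0,"z":0,"turn":0,"gripper":0.04}]'; python3 -m handwheel '[{"x":0,"y":0,"z":0,"turn":0,"gripper":0.04}]'
```

```text
t: 15.25
position: [0.5355, 0.1608, 0.191]
tcp_rot: [3.097, 0.051, 2.87]
force: [-1.0, 1.1, -2.8]
width: 0.0515
t: 15.33
position: [0.5344, 0.1625, 0.1902]
tcp_rot: [3.098, 0.049, 2.874]
force: [0.1, -1.4, -3.1]
width: 0.0516
```

Remaining to B: (-0.012, +0.136).

```bash
python3 -m handwheel '[{"x":-0.002,"y":0.025,"z":0,"turn":0,"gripper":0.04},{"x":-0.002,"y":0.036,"z":0,"turn":0,"gripper":0.04},{"x":-0.002,"y":0.036,"z":0,"turn":0,"gripper":0.04},{"x":-0.002,"y":0.028,"z":0,"turn":0,"gripper":0.04},{"x":0,"y":0.01,"z":0,"turn":0,"gripper":0.04},{"x":0,"y":0,"z":0,"turn":0,"gripper":0.04},{"x":0,"y":0,"z":0,"turn":0,"gripper":0.04}]'
```

```text
t: 15.92
position: [0.5231, 0.2981, 0.1846]
tcp_rot: [3.104, 0.042, 2.868]
force: [0.0, -0.1, -2.4]
width: 0.0516
```

```bash
python3 -m handwheel '[{"x":0,"y":0.002,"z":-0.025,"turn":0,"gripper":0.04},{"x":0,"y":0.003,"z":-0.03,"turn":0,"gripper":0.04},{"x":0,"y":0.003,"z":-0.015,"turn":0,"gripper":0.04},{"x":0,"y":0,"z":0,"turn":0,"gripper":0.04},{"x":0,"y":0,"z":0,"turn":0,"gripper":0.04}]'
```

```text
t: 16.33
position: [0.5269, 0.2944, 0.1131]
tcp_rot: [3.107, 0.045, 2.856]
force: [0.1, -0.2, -2.0]
width: 0.0517
```

```bash
python3 -m handwheel '[{"x":0,"y":0,"z":-0.004,"turn":0,"gripper":0.04},{"x":0,"y":0,"z":0,"turn":0,"gripper":0.04}]'
```

```text
t: 16.5
position: [0.5284, 0.2913, 0.1102]
tcp_rot: [3.107, 0.046, 2.852]
force: [-0.3, 0.1, -3.3]
width: 0.0517
```

```bash
python3 -m handwheel '[{"x":-0.004,"y":0.004,"z":-0.003,"turn":0.01,"gripper":0.04},{"x":-0.001,"y":0.001,"z":-0.003,"turn":0,"gripper":0.04},{"x":0,"y":0,"z":0,"turn":0,"gripper":0.04}]'
```

```text
t: 16.75
position: [0.5253, 0.296, 0.107]
tcp_rot: [3.103, 0.049, 2.86]
force: [-0.6, 0.1, -3.6]
width: 0.0515
```

```bash
python3 -m handwheel '[{"x":-0.002,"y":0,"z":-0.004,"turn":0,"gripper":0.04},{"x":0,"y":0,"z":-0.002,"turn":0,"gripper":0.04},{"x":0,"y":0,"z":0,"turn":0,"gripper":0.04}]';python3 -m handwheel '[{"x":0,"y":0,"z":-0.001,"turn":0,"gripper":0.04},{"x":0,"y":0,"z":0,"turn":0,"gripper":0.04}]'
```

```text
t: 17.0
position: [0.5234, 0.2971, 0.102]
tcp_rot: [3.101, 0.051, 2.861]
force: [-0.9, -1.2, -1.1]
width: 0.0513
t: 17.17
position: [0.5237, 0.2972, 0.1021]
tcp_rot: [3.101, 0.051, 2.861]
force: [0.4, 0.5, -3.1]
width: 0.0515
```

Release, rise, and look.

```bash
python3 -m handwheel '[{"x":0,"y":0,"z":0,"turn":0,"gripper":0.087},{"x":0,"y":0,"z":0,"turn":0,"gripper":0.087},{"x":0,"y":0,"z":0,"turn":0,"gripper":0.087},{"x":0,"y":0,"z":0,"turn":0,"gripper":0.087},{"x":0,"y":0,"z":0.01,"turn":0,"gripper":0.087},{"x":0,"y":0,"z":0.03,"turn":0,"gripper":0.087},{"x":0,"y":0,"z":0.04,"turn":0,"gripper":0.087},{"x":0,"y":0,"z":0.04,"turn":0,"gripper":0.087},{"x":0,"y":0,"z":0,"turn":0,"gripper":0.087}]'; cat > look.py <<'E'
from fit import *
import sys
tag=sys.argv[1]
C=eval(sys.argv[2])
for n in ("scene","side"):
    p,d,K,Rm,t=cam(n); X=cloud(d,K,Rm,t); save(n+tag+'.png',p); np.savez(n+tag+'.npz',p=p,d=d,K=K,R=Rm,t=t,X=X)
    for k,c in C.items():
        q=X[win(X,c,.04,.035,.1)]
        if len(q)<50: print(k,n,'few',len(q)); continue
        lo,_=circ(q[q[:,2]<.06],.026,c); hi,_=circ(q[q[:,2]>.08],.026,c); print(n,k,len(q),'lo',lo.round(4),'hi',hi.round(4))
E
python3 look.py 2 "dict(red=(.445,.307),yellow=(.594,.29),blue=(.52,.297))"
python3 - <<'E'
import numpy as np,cv2
a=np.load('scene2.npz')['p'][200:460,230:600];b=np.load('side2.npz')['p'][100:290,130:420]
a=cv2.resize(a,(520,365));b=cv2.resize(b,(520,341));
cv2.imwrite('pics/two2.png',cv2.cvtColor(np.vstack([a,b])[:, :],cv2.COLOR_RGB2BGR)) if 0 else cv2.imwrite('pics/two2.png',cv2.cvtColor(np.hstack([cv2.resize(a,(400,281)),cv2.resize(b,(400,281))]),cv2.COLOR_RGB2BGR))
E
```

```text
t: 17.92
position: [0.5232, 0.2969, 0.2282]
tcp_rot: [3.101, 0.052, 2.861]
force: [1.5, 1.3, 0.5]
width: 0.0864
scene red 1153 lo [0.4449 0.307 ] hi [0.4443 0.3066]
scene yellow 1672 lo [0.5931 0.2897] hi [0.5924 0.2893]
scene blue 1565 lo [0.5204 0.3018] hi [0.5203 0.3019]
side red 783 lo [0.4432 0.3065] hi [0.4432 0.3073]
side yellow 710 lo [0.5913 0.2895] hi [0.5916 0.29  ]
side blue 737 lo [0.519  0.3022] hi [0.519  0.3021]
```

View pics/two2.png

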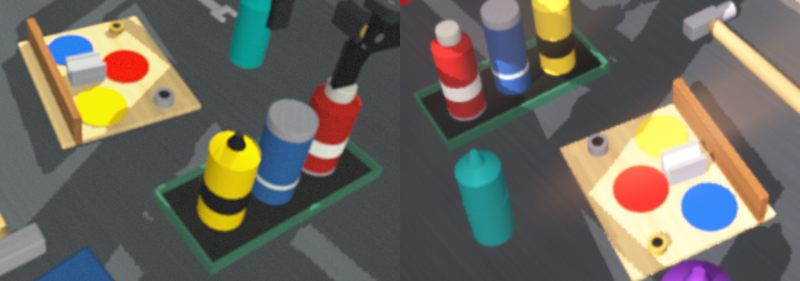

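All three containers stand upright in the tray, and the vee block is free between the pads (left crop about (85,68), right crop about (685,163)). Next I measure the pads and the vee block precisely.

```bash
python3 - <<'E'
from fit import *
C=dict(red=(.527,.034),yellow=(.606,.079),blue=(.572,-.044))
allv=[]
for n in ('scene','side'):
    w=np.load(n+'2.npz');X=w['X'];h=cv2.cvtColor(w['p'],cv2.COLOR_RGB2HSV).astype(int)
    for k,c in C.items():
        H=h[...,0];hm={'red':(H<8)|(H>170),'yellow':(H>24)&(H<36),'blue':(H>95)&(H<125)}[k]
        m=win(X,c,.05,.004,.02)&hm&(h[...,1]>150)
        kk,l,st,_=cv2.connectedComponentsWithStats(m.astype(np.uint8)); m=l==1+np.argmax(st[1:,4])
        # image ellipse -> plane z=.011
        cn=max(cv2.findContours(m.astype(np.uint8),0,1)[0],key=cv2.contourArea).reshape(-1,2)
        K,Rm,t=w['K'],w['R'],w['t']
        r=np.c_[(cn-[K[0,2],K[1,2]])/K[0,0],np.ones(len(cn))]@Rm.T; P=t+r*((.011-t[2])/r[:,2])[:,None]
        fr=least_squares(lambda p:np.hypot(P[:,0]-p[0],P[:,1]-p[1])-p[2],[*c,.036],loss='soft_l1',f_scale=.001).x
        print(n,k,m.sum(),'pad circle',fr.round(4),'z',np.median(X[m][:,2]).round(4))
    m=win(X,(.589,.018),.04,.018,.043)&(h[...,1]<70); q=X[m]; allv.append(q)
    print(n,'vee n',len(q),'z99',np.percentile(q[:,2],98).round(4))
q=np.vstack(allv); b=-.265
for b in (-.3,-.25,-.2,-.15,-.1,-.05):
    u=q[:,:2]@[np.cos(b),np.sin(b)];v=q[:,:2]@[-np.sin(b),np.cos(b)]
    print(b,[ (a.round(4),) for a in (np.percentile(u,[1,99]),np.percentile(v,[1,99]))])
t=q[q[:,2]>.03]; (c,s,a)=cv2.minAreaRect((t[:,:2]*1000).astype(np.float32)); print('top rect',c,s,a)
for x in allv:
    (c,s,a)=cv2.minAreaRect((x[x[:,2]>.03][:,:2]*1000).astype(np.float32)); print('top rect',c,s,a)
E
```

```text
scene red 971 pad circle [0.5302 0.0382 0.0339] z 0.0104
scene yellow 1336 pad circle [0.6084 0.0821 0.0353] z 0.0104
scene blue 632 pad circle [ 0.5737 -0.0453  0.029 ] z 0.0105
scene vee n 754 z99 0.0385
side red 979 pad circle [0.5278 0.0342 0.0347] z 0.0114
side yellow 181 pad circle [0.6091 0.0904 0.0226] z 0.0114
side blue 995 pad circle [ 0.5727 -0.0441  0.034 ] z 0.0114
side vee n 611 z99 0.0404
-0.3 [(array([0.5303, 0.582 ]),), (array([0.174 , 0.2091]),)]
-0.25 [(array([0.5388, 0.5914]),), (array([0.1453, 0.1816]),)]
-0.2 [(array([0.5458, 0.5994]),), (array([0.116, 0.154]),)]
-0.15 [(array([0.5515, 0.6059]),), (array([0.0865, 0.1261]),)]
-0.1 [(array([0.5558, 0.611 ]),), (array([0.0565, 0.0978]),)]
-0.05 [(array([0.5586, 0.6145]),), (array([0.0265, 0.0693]),)]
top rect (587.59521484375, 18.276763916015625) (36.295753479003906, 52.07614517211914) 70.76007843017578
top rect (588.7740478515625, 18.645736694335938) (34.82210159301758, 50.09329605102539) 70.76007843017578
top rect (586.7299194335938, 17.737186431884766) (34.261512756347656, 51.13236999511719) 71.33816528320312
```

```bash
python3 -m handwheel '[{"x":0.009,"y":-0.038,"z":0,"turn":-0.03,"gripper":0.087},{"x":0.009,"y":-0.038,"z":0,"turn":-0.02,"gripper":0.087},{"x":0.009,"y":-0.038,"z":-0.01,"turn":0,"gripper":0.087},{"x":0.009,"y":-0.038,"z":-0.015,"turn":0,"gripper":0.087},{"x":0.009,"y":-0.038,"z":-0.015,"turn":0,"gripper":0.087},{"x":0.009,"y":-0.038,"z":-0.015,"turn":0,"gripper":0.087},{"x":0.007,"y":-0.028,"z":-0.015,"turn":0,"gripper":0.087},{"x":0,"y":-0.01,"z":-0.01,"turn":0,"gripper":0.087},{"x":0,"y":0,"z":0,"turn":0,"gripper":0.087}]';python3 -m handwheel '[{"x":0,"y":0,"z":0,"turn":0,"gripper":0.087}]'
```

```text
t: 18.77
position: [0.5731, 0.0229, 0.1325]
tcp_rot: [3.112, 0.037, 2.818]
force: [-1.0, 0.5, -0.8]
width: 0.0871
t: 18.85
position: [0.5721, 0.022, 0.1312]
tcp_rot: [3.113, 0.034, 2.815]
force: [1.3, 0.4, -0.1]
width: 0.0867
```

```bash
python3 -m handwheel '[{"x":0.016,"y":-0.004,"z":-0.02,"turn":0,"gripper":0.087},{"x":0,"y":-0.002,"z":-0.025,"turn":0,"gripper":0.087},{"x":0,"y":-0.002,"z":-0.015,"turn":0,"gripper":0.087},{"x":0,"y":0,"z":0,"turn":0,"gripper":0.087},{"x":0,"y":0,"z":0,"turn":0,"gripper":0.087}]'
```

```text
t: 19.27
position: [0.5891, 0.023, 0.0709]
tcp_rot: [3.108, 0.034, 2.825]
force: [1.0, -0.6, 0.2]
width: 0.0874
```

```bash
python3 -m handwheel '[{"x":-0.001,"y":-0.005,"z":-0.015,"turn":-0.01,"gripper":0.087},{"x":0,"y":-0.002,"z":-0.012,"turn":-0.005,"gripper":0.087},{"x":0,"y":0,"z":-0.005,"turn":0,"gripper":0.087},{"x":0,"y":0,"z":0,"turn":0,"gripper":0.087}]'
```

```text
t: 19.6
position: [0.5905, 0.0222, 0.042]
tcp_rot: [3.103, 0.038, 2.817]
force: [0.6, 0.3, -0.1]
width: 0.087
```

```bash
python3 -m handwheel '[{"x":-0.002,"y":-0.004,"z":-0.008,"turn":-0.005,"gripper":0.087},{"x":-0.001,"y":-0.001,"z":-0.003,"turn":0,"gripper":0.06},{"x":0,"y":0,"z":0,"turn":0,"gripper":0.03},{"x":0,"y":0,"z":-0.001,"turn":0,"gripper":0.02},{"x":0,"y":0,"z":0,"turn":0,"gripper":0.02},{"x":0,"y":0,"z":0,"turn":0,"gripper":0.02},{"x":0,"y":0,"z":0,"turn":0,"gripper":0.02},{"x":0,"y":0,"z":0,"turn":0,"gripper":0.02},{"x":0,"y":0,"z":0,"turn":0,"gripper":0.02},{"x":0,"y":0,"z":0,"turn":0,"gripper":0.02}]' 25; python3 -m handwheel '[{"x":0,"y":0,"z":0,"turn":0,"gripper":0.02},{"x":0,"y":0,"z":0,"turn":0,"gripper":0.02},{"x":0,"y":0,"z":0,"turn":0,"gripper":0.02}]'
```

```text
t: 20.43
position: [0.5895, 0.018, 0.0324]
tcp_rot: [3.1, 0.042, 2.812]
force: [-0.5, -2.7, -1.0]
width: 0.0348
t: 20.68
position: [0.5895, 0.0178, 0.0324]
tcp_rot: [3.1, 0.042, 2.812]
force: [0.5, 0.5, -0.0]
width: 0.032
```

```bash
python3 -m handwheel '[{"x":0,"y":0,"z":0.015,"turn":0,"gripper":0.02},{"x":0,"y":0,"z":0.035,"turn":0,"gripper":0.02},{"x":0,"y":0,"z":0.04,"turn":0,"gripper":0.02},{"x":0,"y":0,"z":0.03,"turn":0,"gripper":0.02}]'; python3 -m handwheel '[{"x":-0.004,"y":-0.025,"z":0,"turn":0.03,"gripper":0.02},{"x":-0.006,"y":-0.035,"z":0,"turn":0.04,"gripper":0.02},{"x":-0.006,"y":-0.035,"z":0,"turn":0.04,"gripper":0.02},{"x":-0.006,"y":-0.035,"z":0,"turn":0.04,"gripper":0.02},{"x":-0.006,"y":-0.035,"z":0,"turn":0.04,"gripper":0.02},{"x":-0.006,"y":-0.035,"z":0,"turn":0.04,"gripper":0.02},{"x":-0.006,"y":-0.035,"z":0,"turn":0.04,"gripper":0.02},{"x":-0.006,"y":-0.035,"z":0,"turn":0.04,"gripper":0.02},{"x":-0.004,"y":-0.025,"z":0,"turn":0.03,"gripper":0.02},{"x":-0.002,"y":-0.01,"z":0,"turn":0.02,"gripper":0.02}]'; python3 -m handwheel '[{"x":0,"y":0,"z":0,"turn":0,"gripper":0.02},{"x":0,"y":0,"z":0,"turn":0,"gripper":0.02}]'
```

```text
t: 21.02
position: [0.5801, 0.0173, 0.1451]
tcp_rot: [3.111, 0.023, 2.812]
force: [0.4, -1.2, -2.0]
width: 0.0321
t: 21.85
position: [0.5257, -0.2907, 0.1511]
tcp_rot: [3.101, 0.03, -3.077]
force: [0.2, -0.4, -2.5]
width: 0.0323
t: 22.02
position: [0.5228, -0.2951, 0.15]
tcp_rot: [3.102, 0.027, -3.085]
force: [0.3, 1.0, -3.3]
width: 0.0321
```

```bash
python3 -m handwheel '[{"x":0.009,"y":-0.019,"z":-0.02,"turn":-0.015,"gripper":0.02},{"x":0,"y":0,"z":-0.03,"turn":0,"gripper":0.02},{"x":0,"y":0,"z":-0.02,"turn":0,"gripper":0.02},{"x":0,"y":0,"z":0,"turn":0,"gripper":0.02},{"x":0,"y":0,"z":0,"turn":0,"gripper":0.02}]'
```

```text
t: 22.43
position: [0.5358, -0.306, 0.0777]
tcp_rot: [3.097, 0.03, -3.095]
force: [0.7, 0.4, -2.0]
width: 0.0321
```

```bash
python3 -m handwheel '[{"x":-0.004,"y":-0.008,"z":-0.006,"turn":-0.005,"gripper":0.02},{"x":-0.001,"y":-0.001,"z":-0.006,"turn":0,"gripper":0.02},{"x":0,"y":0,"z":-0.003,"turn":0,"gripper":0.02},{"x":0,"y":0,"z":0,"turn":0,"gripper":0.02}]'
```

```text
t: 22.77
position: [0.5333, -0.3128, 0.0647]
tcp_rot: [3.097, 0.034, -3.096]
force: [-1.3, 0.3, -2.4]
width: 0.0319
```

```bash
python3 -m handwheel '[{"x":-0.002,"y":-0.001,"z":-0.005,"turn":0,"gripper":0.02},{"x":0,"y":0,"z":-0.003,"turn":0,"gripper":0.02},{"x":0,"y":0,"z":0,"turn":0,"gripper":0.02}]'; python3 -m handwheel '[{"x":-0.001,"y":0,"z":-0.002,"turn":0,"gripper":0.02},{"x":0,"y":0,"z":0,"turn":0,"gripper":0.02}]'
```

```text
t: 23.02
position: [0.5322, -0.3144, 0.0577]
tcp_rot: [3.098, 0.037, -3.096]
force: [0.7, 0.1, -2.1]
width: 0.0318
t: 23.18
position: [0.5311, -0.3146, 0.0557]
tcp_rot: [3.098, 0.037, -3.096]
force: [-0.5, -0.1, -2.0]
width: 0.0321
```

```bash
python3 -m handwheel '[{"x":0,"y":0,"z":-0.002,"turn":0,"gripper":0.02},{"x":0,"y":0,"z":0,"turn":0,"gripper":0.02}]'; python3 -m handwheel '[{"x":0,"y":0,"z":0,"turn":0,"gripper":0.06},{"x":0,"y":0,"z":0,"turn":0,"gripper":0.06},{"x":0,"y":0,"z":0,"turn":0,"gripper":0.06},{"x":0,"y":0,"z":0,"turn":0,"gripper":0.06},{"x":0,"y":0,"z":0.015,"turn":0,"gripper":0.06},{"x":0,"y":0,"z":0.035,"turn":0,"gripper":0.06},{"x":0,"y":0,"z":0.04,"turn":0,"gripper":0.06},{"x":0,"y":0,"z":0.04,"turn":0,"gripper":0.087},{"x":0,"y":0,"z":0.03,"turn":0,"gripper":0.087},{"x":0,"y":0.02,"z":0,"turn":0,"gripper":0.087}]'
python3 look.py 3 "dict(red=(.445,.307),yellow=(.592,.29),blue=(.52,.302))"
python3 - <<'E'
from h import *
for n in ('scene','side'):
    w=np.load(n+'3.npz');X=w['X']
    m=(np.hypot(X[...,0]-.53,X[...,1]+.3135)<.06)&(X[...,2]>.048)&(X[...,2]<.07)
    k,l,st,_=cv2.connectedComponentsWithStats(m.astype(np.uint8)); m=l==1+np.argmax(st[1:,4]); q=X[m]
    print(n,len(q),cv2.minAreaRect((q[:,:2]*1000).astype(np.float32)),np.percentile(q[:,2],[2,50,98]).round(4))
w=np.load('side3.npz')['p'][270:450,360:600]; cv2.imwrite('pics/plate3.png',cv2.cvtColor(cv2.resize(w,None,fx=3,fy=3),cv2.COLOR_RGB2BGR))
E
```

```text
t: 23.35
position: [0.5319, -0.315, 0.055]
tcp_rot: [3.099, 0.039, -3.096]
force: [-0.2, 0.4, -2.2]
width: 0.032
t: 24.18
position: [0.5284, -0.2981, 0.2203]
tcp_rot: [3.101, 0.035, -3.102]
force: [-0.3, -0.5, 1.0]
width: 0.0726
scene red 1155 lo [0.4449 0.3069] hi [0.4443 0.3067]
scene yellow 1670 lo [0.5931 0.2897] hi [0.5924 0.2893]
scene blue 1573 lo [0.5204 0.3019] hi [0.5203 0.3018]
side red 785 lo [0.4432 0.3067] hi [0.4434 0.3071]
side yellow 716 lo [0.5913 0.2894] hi [0.5917 0.29  ]
side blue 734 lo [0.5191 0.302 ] hi [0.5189 0.3021]
scene 347 ((532.12255859375, -312.7813415527344), (52.36289596557617, 35.873291015625), 0.43854326009750366) [0.0488 0.0558 0.0605]
side 380 ((529.8720703125, -305.3733825683594), (51.50849914550781, 14.556053161621094), 2.908541679382324) [0.0484 0.0575 0.0623]
```

View pics/plate3.png

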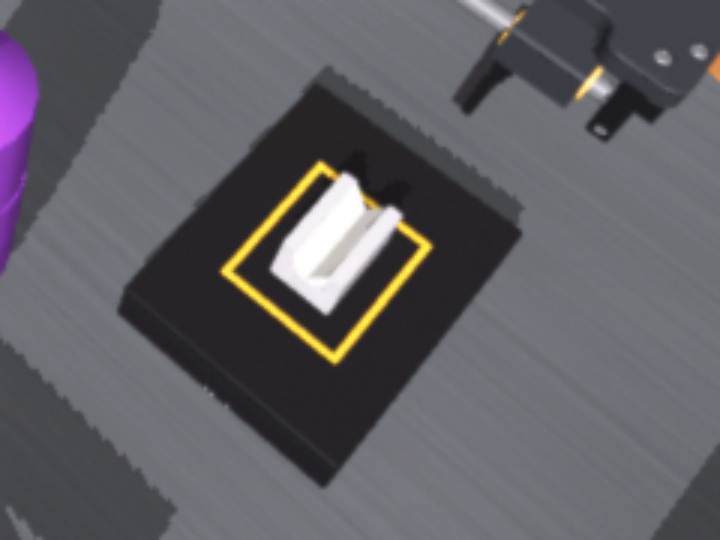

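The vee block sits upright in the middle of the outline (crop about (338,243)) with its groove along the long side. It measures (0.532, -0.313), about 2 mm off centre. Now the blue tin goes back.

```bash
python3 -m handwheel '[{"x":0,"y":0.038,"z":0,"turn":-0.03,"gripper":0.087},{"x":0,"y":0.038,"z":0,"turn":-0.04,"gripper":0.087},{"x":0,"y":0.038,"z":0,"turn":-0.04,"gripper":0.087},{"x":0,"y":0.038,"z":0,"turn":-0.04,"gripper":0.087},{"x":0,"y":0.038,"z":0,"turn":-0.04,"gripper":0.087},{"x":0,"y":0.038,"z":0,"turn":-0.04,"gripper":0.087},{"x":0,"y":0.038,"z":0,"turn":-0.04,"gripper":0.087},{"x":0,"y":0.038,"z":0,"turn":-0.03,"gripper":0.087},{"x":0,"y":0.038,"z":0,"turn":0,"gripper":0.087},{"x":0,"y":0.03,"z":0,"turn":0,"gripper":0.087}]'; python3 -m handwheel '[{"x":0,"y":0,"z":0,"turn":0,"gripper":0.087}]'
```

```text
t: 25.12
position: [0.5172, 0.0852, 0.2008]
tcp_rot: [3.104, 0.011, 2.861]
force: [0.3, -0.4, -0.7]
width: 0.0872
t: 25.2
position: [0.5156, 0.0929, 0.1989]
tcp_rot: [3.103, 0.007, 2.872]
force: [0.7, 0.7, -0.5]
width: 0.0871
```

```bash
python3 -m handwheel '[{"x":0.001,"y":0.038,"z":0.01,"turn":0,"gripper":0.087},{"x":0.001,"y":0.038,"z":0.01,"turn":0,"gripper":0.087},{"x":0.001,"y":0.038,"z":0,"turn":0,"gripper":0.087},{"x":0.001,"y":0.038,"z":0,"turn":0,"gripper":0.087},{"x":0.001,"y":0.035,"z":0,"turn":0,"gripper":0.087},{"x":0,"y":0.015,"z":0,"turn":0,"gripper":0.087},{"x":0,"y":0,"z":0,"turn":0,"gripper":0.087},{"x":0,"y":0,"z":0,"turn":0,"gripper":0.087}]'
```

```text
t: 25.87
position: [0.515, 0.2944, 0.2046]
tcp_rot: [3.118, -0.009, 2.875]
force: [0.1, 0.1, 0.9]
width: 0.087
```

```bash
python3 -m handwheel '[{"x":0.005,"y":0.008,"z":-0.03,"turn":0,"gripper":0.087},{"x":0,"y":0.004,"z":-0.035,"turn":0,"gripper":0.087},{"x":0,"y":0.003,"z":-0.025,"turn":0,"gripper":0.087},{"x":0,"y":0,"z":0,"turn":0,"gripper":0.087},{"x":0,"y":0,"z":0,"turn":0,"gripper":0.087}]'
```

```text
t: 26.28
position: [0.5235, 0.2972, 0.111]
tcp_rot: [3.123, -0.006, 2.864]
force: [0.7, -0.8, 0.2]
width: 0.0873
```

```bash
python3 -m handwheel '[{"x":-0.003,"y":0.005,"z":-0.008,"turn":0.01,"gripper":0.087},{"x":-0.001,"y":0.001,"z":-0.003,"turn":0,"gripper":0.04},{"x":0,"y":0,"z":0,"turn":0,"gripper":0.04},{"x":0,"y":0,"z":0,"turn":0,"gripper":0.04},{"x":0,"y":0,"z":0,"turn":0,"gripper":0.04},{"x":0,"y":0,"z":0,"turn":0,"gripper":0.04},{"x":0,"y":0,"z":0,"turn":0,"gripper":0.04},{"x":0,"y":0,"z":0,"turn":0,"gripper":0.04},{"x":0,"y":0,"z":0,"turn":0,"gripper":0.04}]' 25
```

```text
t: 27.03
position: [0.5238, 0.3006, 0.1064]
tcp_rot: [3.118, 0.001, 2.87]
force: [0.9, 0.8, -2.6]
width: 0.0516
```

```bash
python3 -m handwheel '[{"x":0,"y":0,"z":0.015,"turn":0,"gripper":0.04},{"x":0,"y":0,"z":0.03,"turn":0,"gripper":0.04},{"x":0,"y":0,"z":0.03,"turn":0,"gripper":0.04},{"x":0,"y":0,"z":0,"turn":0,"gripper":0.04}]'; python3 -m handwheel '[{"x":0.003,"y":-0.02,"z":0,"turn":0,"gripper":0.04},{"x":0.006,"y":-0.036,"z":0,"turn":0,"gripper":0.04},{"x":0.006,"y":-0.036,"z":0,"turn":0,"gripper":0.04},{"x":0.006,"y":-0.036,"z":0,"turn":0,"gripper":0.04},{"x":0.006,"y":-0.036,"z":0,"turn":0,"gripper":0.04},{"x":0.006,"y":-0.036,"z":0,"turn":0,"gripper":0.04},{"x":0.006,"y":-0.036,"z":0,"turn":0,"gripper":0.04},{"x":0.006,"y":-0.036,"z":0,"turn":0,"gripper":0.04},{"x":0.006,"y":-0.036,"z":0,"turn":0,"gripper":0.04},{"x":0.002,"y":-0.018,"z":0,"turn":0,"gripper":0.04}]'; python3 -m handwheel '[{"x":0,"y":0,"z":0,"turn":0,"gripper":0.04},{"x":0,"y":0,"z":0,"turn":0,"gripper":0.04}]'
```

```text
t: 27.37
position: [0.52, 0.2986, 0.1787]
tcp_rot: [3.126, -0.006, 2.87]
force: [1.7, 1.0, -1.1]
width: 0.0515
t: 28.2
position: [0.5647, -0.0317, 0.1693]
tcp_rot: [3.126, -0.016, 2.89]
force: [0.4, -1.8, -2.7]
width: 0.0516
t: 28.37
position: [0.5634, -0.0394, 0.167]
tcp_rot: [3.13, -0.018, 2.879]
force: [-0.2, 1.4, -4.2]
width: 0.0517
```

```bash
python3 -m handwheel '[{"x":0.013,"y":-0.005,"z":-0.015,"turn":0,"gripper":0.04},{"x":0,"y":-0.002,"z":-0.018,"turn":0,"gripper":0.04},{"x":0,"y":-0.001,"z":-0.005,"turn":0,"gripper":0.04},{"x":0,"y":0,"z":0,"turn":0,"gripper":0.04},{"x":0,"y":0,"z":0,"turn":0,"gripper":0.04}]'
```

```text
t: 28.78
position: [0.5752, -0.0415, 0.125]
tcp_rot: [3.128, -0.022, 2.885]
force: [0.2, -0.5, -3.0]
width: 0.0517
```

```bash
python3 -m handwheel '[{"x":0.002,"y":-0.003,"z":-0.006,"turn":-0.005,"gripper":0.04},{"x":0,"y":0,"z":-0.003,"turn":0,"gripper":0.04},{"x":0,"y":0,"z":0,"turn":0,"gripper":0.04}]';  python3 -m handwheel '[{"x":0,"y":0,"z":-0.002,"turn":0,"gripper":0.04},{"x":0,"y":0,"z":0,"turn":0,"gripper":0.04}]'
```

```text
t: 29.03
position: [0.578, -0.0418, 0.1167]
tcp_rot: [3.126, -0.021, 2.884]
force: [0.3, 0.5, -3.5]
width: 0.0515
t: 29.2
position: [0.5784, -0.0414, 0.1151]
tcp_rot: [3.126, -0.02, 2.884]
force: [-0.3, 0.0, -3.4]
width: 0.0518
```

```bash
python3 -m handwheel '[{"x":-0.001,"y":-0.002,"z":-0.002,"turn":0,"gripper":0.04},{"x":0,"y":0,"z":-0.001,"turn":0,"gripper":0.04},{"x":0,"y":0,"z":0,"turn":0,"gripper":0.04}]';  python3 -m handwheel '[{"x":0,"y":0,"z":-0.001,"turn":0,"gripper":0.04},{"x":0,"y":0,"z":0,"turn":0,"gripper":0.04}]'
```

```text
t: 29.45
position: [0.5785, -0.0434, 0.114]
tcp_rot: [3.124, -0.017, 2.884]
force: [-0.1, 0.4, -2.8]
width: 0.0515
t: 29.62
position: [0.5789, -0.0437, 0.1137]
tcp_rot: [3.124, -0.016, 2.884]
force: [0.4, 0.8, -2.4]
width: 0.0514
```

```bash
python3 -m handwheel '[{"x":0,"y":0,"z":-0.001,"turn":0,"gripper":0.087},{"x":0,"y":0,"z":0,"turn":0,"gripper":0.087},{"x":0,"y":0,"z":0,"turn":0,"gripper":0.087},{"x":0,"y":0,"z":0,"turn":0,"gripper":0.087},{"x":0,"y":0,"z":0.01,"turn":0,"gripper":0.087},{"x":0,"y":0,"z":0.03,"turn":0,"gripper":0.087},{"x":0,"y":0,"z":0.04,"turn":0,"gripper":0.087},{"x":0,"y":0,"z":0.04,"turn":0,"gripper":0.087},{"x":0,"y":0,"z":0.01,"turn":0,"gripper":0.087}]'; python3 -m handwheel '[{"x":-0.013,"y":0.036,"z":0,"turn":0,"gripper":0.087},{"x":-0.013,"y":0.036,"z":0,"turn":0,"gripper":0.087},{"x":-0.013,"y":0.036,"z":0,"turn":0,"gripper":0.087},{"x":-0.013,"y":0.036,"z":0,"turn":0,"gripper":0.087},{"x":-0.013,"y":0.036,"z":0,"turn":0,"gripper":0.087},{"x":-0.013,"y":0.036,"z":0,"turn":0,"gripper":0.087},{"x":-0.013,"y":0.036,"z":0,"turn":0,"gripper":0.087},{"x":-0.013,"y":0.036,"z":0,"turn":0,"gripper":0.087},{"x":-0.013,"y":0.036,"z":0,"turn":0,"gripper":0.087},{"x":-0.006,"y":0.018,"z":0,"turn":0,"gripper":0.087}]'; python3 -m handwheel '[{"x":0,"y":0,"z":0,"turn":0,"gripper":0.087},{"x":0,"y":0,"z":0,"turn":0,"gripper":0.087}]'
```

```text
t: 30.37
position: [0.5756, -0.0442, 0.2462]
tcp_rot: [3.127, -0.022, 2.883]
force: [0.6, -0.5, 1.8]
width: 0.0866
t: 31.2
position: [0.4501, 0.3018, 0.2626]
tcp_rot: [3.117, 0.002, 2.864]
force: [0.4, 0.4, -0.4]
width: 0.0868
t: 31.37
position: [0.4469, 0.3081, 0.2637]
tcp_rot: [3.115, 0.002, 2.874]
force: [-0.5, 0.1, 0.1]
width: 0.0868
```

```bash
python3 -m handwheel '[{"x":-0.003,"y":0,"z":-0.038,"turn":0,"gripper":0.087},{"x":-0.001,"y":0.002,"z":-0.038,"turn":0,"gripper":0.087},{"x":-0.001,"y":0.003,"z":-0.025,"turn":0,"gripper":0.087},{"x":0,"y":0,"z":0,"turn":0,"gripper":0.087}]'
```

```text
t: 31.7
position: [0.4462, 0.3098, 0.1645]
tcp_rot: [3.108, 0.01, 2.869]
force: [-0.4, -0.7, -0.5]
width: 0.0871
```

```bash
python3 -m handwheel '[{"x":-0.002,"y":-0.001,"z":-0.03,"turn":0,"gripper":0.087},{"x":-0.001,"y":0.002,"z":-0.02,"turn":0,"gripper":0.087},{"x":0,"y":0.001,"z":-0.01,"turn":0,"gripper":0.087},{"x":0,"y":0,"z":0,"turn":0,"gripper":0.087}]'
```

```text
t: 32.03
position: [0.4486, 0.3067, 0.1074]
tcp_rot: [3.107, 0.015, 2.86]
force: [-0.2, -0.8, -0.0]
width: 0.0869
```

```bash
python3 -m handwheel '[{"x":-0.004,"y":0,"z":-0.009,"turn":0.01,"gripper":0.087},{"x":-0.001,"y":0,"z":-0.003,"turn":0,"gripper":0.04},{"x":0,"y":0,"z":0,"turn":0,"gripper":0.04},{"x":0,"y":0,"z":0,"turn":0,"gripper":0.04},{"x":0,"y":0,"z":0,"turn":0,"gripper":0.04},{"x":0,"y":0,"z":0,"turn":0,"gripper":0.04},{"x":0,"y":0,"z":0,"turn":0,"gripper":0.04},{"x":0,"y":0,"z":0,"turn":0,"gripper":0.04},{"x":0,"y":0,"z":0,"turn":0,"gripper":0.04}]' 25
```

```text
t: 32.78
position: [0.4484, 0.307, 0.102]
tcp_rot: [3.099, 0.022, 2.867]
force: [-0.2, -0.6, -1.6]
width: 0.0521
```

```bash
python3 -m handwheel '[{"x":0,"y":0,"z":0.015,"turn":0,"gripper":0.04},{"x":0,"y":0,"z":0.03,"turn":0,"gripper":0.04},{"x":0,"y":0,"z":0.03,"turn":0,"gripper":0.04},{"x":0,"y":0,"z":0,"turn":0,"gripper":0.04}]'; python3 -m handwheel '[{"x":0.006,"y":-0.02,"z":0,"turn":0,"gripper":0.04},{"x":0.012,"y":-0.036,"z":0,"turn":0,"gripper":0.04},{"x":0.012,"y":-0.036,"z":0,"turn":0,"gripper":0.04},{"x":0.012,"y":-0.036,"z":0,"turn":0,"gripper":0.04},{"x":0.012,"y":-0.036,"z":0,"turn":0,"gripper":0.04},{"x":0.012,"y":-0.036,"z":0,"turn":0,"gripper":0.04},{"x":0.011,"y":-0.036,"z":0,"turn":0,"gripper":0.04},{"x":0.005,"y":-0.02,"z":0,"turn":0,"gripper":0.04},{"x":0,"y":0,"z":0,"turn":0,"gripper":0.04},{"x":0,"y":0,"z":0,"turn":0,"gripper":0.04}]'
```

```text
t: 33.12
position: [0.4446, 0.3047, 0.1746]
tcp_rot: [3.108, 0.015, 2.868]
force: [1.5, 0.2, -1.6]
width: 0.0517
t: 33.95
position: [0.5207, 0.0389, 0.1665]
tcp_rot: [3.111, 0.007, 2.876]
force: [-0.1, 1.4, -3.5]
width: 0.0521
```

```bash
python3 -m handwheel '[{"x":0.01,"y":-0.004,"z":-0.015,"turn":0,"gripper":0.04},{"x":0,"y":-0.002,"z":-0.018,"turn":0,"gripper":0.04},{"x":0,"y":-0.001,"z":-0.008,"turn":0,"gripper":0.04},{"x":0,"y":0,"z":0,"turn":0,"gripper":0.04},{"x":0,"y":0,"z":0,"turn":0,"gripper":0.04}]'
```

```text
t: 34.37
position: [0.5285, 0.0365, 0.1213]
tcp_rot: [3.111, 0.003, 2.882]
force: [-0.8, -0.6, -3.6]
width: 0.0518
```

```bash
python3 -m handwheel '[{"x":0.003,"y":-0.003,"z":-0.006,"turn":-0.005,"gripper":0.04},{"x":0,"y":0,"z":-0.003,"turn":0,"gripper":0.04},{"x":0,"y":0,"z":0,"turn":0,"gripper":0.04}]';  python3 -m handwheel '[{"x":0,"y":0,"z":-0.003,"turn":0,"gripper":0.04},{"x":0,"y":0,"z":0,"turn":0,"gripper":0.04}]'
```

```text
t: 34.62
position: [0.532, 0.036, 0.1127]
tcp_rot: [3.109, 0.003, 2.88]
force: [0.6, 0.6, -3.4]
width: 0.0519
t: 34.78
position: [0.5324, 0.0364, 0.1101]
tcp_rot: [3.108, 0.005, 2.881]
force: [-0.4, -0.3, -3.4]
width: 0.0522
```

```bash
python3 -m handwheel '[{"x":0,"y":0,"z":-0.002,"turn":0,"gripper":0.04},{"x":0,"y":0,"z":0,"turn":0,"gripper":0.04}]'; python3 -m handwheel '[{"x":0,"y":0,"z":0,"turn":0,"gripper":0.087},{"x":0,"y":0,"z":0,"turn":0,"gripper":0.087},{"x":0,"y":0,"z":0,"turn":0,"gripper":0.087},{"x":0,"y":0,"z":0,"turn":0,"gripper":0.087},{"x":0,"y":0,"z":0.01,"turn":0,"gripper":0.087},{"x":0,"y":0,"z":0.03,"turn":0,"gripper":0.087},{"x":0,"y":0,"z":0.04,"turn":0,"gripper":0.087},{"x":0,"y":0,"z":0.03,"turn":0,"gripper":0.087},{"x":0,"y":0,"z":0,"turn":0,"gripper":0.087}]'; python3 -m handwheel '[{"x":0.009,"y":0.036,"z":0,"turn":0,"gripper":0.087},{"x":0.009,"y":0.036,"z":0,"turn":0,"gripper":0.087},{"x":0.009,"y":0.036,"z":0,"turn":0,"gripper":0.087},{"x":0.009,"y":0.036,"z":0,"turn":0,"gripper":0.087},{"x":0.009,"y":0.036,"z":0,"turn":0,"gripper":0.087},{"x":0.009,"y":0.036,"z":0,"turn":0,"gripper":0.087},{"x":0.006,"y":0.023,"z":0,"turn":0,"gripper":0.087},{"x":0,"y":0.008,"z":0,"turn":0,"gripper":0.087},{"x":0,"y":0,"z":0,"turn":0,"gripper":0.087},{"x":0,"y":0,"z":0,"turn":0,"gripper":0.087}]'
```

```text
t: 34.95
position: [0.5335, 0.0363, 0.1094]
tcp_rot: [3.107, 0.007, 2.881]
force: [1.1, -0.1, -3.1]
width: 0.0518
t: 35.7
position: [0.533, 0.0362, 0.227]
tcp_rot: [3.107, 0.008, 2.879]
force: [1.9, -0.6, -0.1]
width: 0.0869
t: 36.53
position: [0.5962, 0.2921, 0.2381]
tcp_rot: [3.096, 0.021, 2.871]
force: [0.2, -0.6, -0.8]
width: 0.0872
```

```bash
python3 -m handwheel '[{"x":-0.004,"y":-0.002,"z":-0.035,"turn":0,"gripper":0.087},{"x":-0.001,"y":0.002,"z":-0.035,"turn":0,"gripper":0.087},{"x":0,"y":0,"z":0,"turn":0,"gripper":0.087}]'
```

```text
t: 36.78
position: [0.593, 0.2867, 0.1704]
tcp_rot: [3.094, 0.027, 2.865]
force: [-1.1, -0.4, -1.2]
width: 0.087
```

```bash
python3 -m handwheel '[{"x":-0.001,"y":0.004,"z":-0.03,"turn":0.01,"gripper":0.087},{"x":-0.001,"y":0.003,"z":-0.022,"turn":0,"gripper":0.087},{"x":0,"y":0.002,"z":-0.01,"turn":0,"gripper":0.087},{"x":0,"y":0,"z":0,"turn":0,"gripper":0.087}]'
```

```text
t: 37.12
position: [0.5942, 0.2869, 0.1127]
tcp_rot: [3.094, 0.032, 2.865]
force: [-0.7, 0.3, 0.3]
width: 0.0865
```

```bash
python3 -m handwheel '[{"x":-0.002,"y":0.003,"z":-0.01,"turn":0.01,"gripper":0.087},{"x":-0.001,"y":0.001,"z":-0.006,"turn":0,"gripper":0.087},{"x":-0.001,"y":0,"z":-0.001,"turn":0,"gripper":0.04},{"x":0,"y":0,"z":0,"turn":0,"gripper":0.04},{"x":0,"y":0,"z":0,"turn":0,"gripper":0.04},{"x":0,"y":0,"z":0,"turn":0,"gripper":0.04},{"x":0,"y":0,"z":0,"turn":0,"gripper":0.04},{"x":0,"y":0,"z":0,"turn":0,"gripper":0.04},{"x":0,"y":0,"z":0,"turn":0,"gripper":0.04},{"x":0,"y":0,"z":0,"turn":0,"gripper":0.04}]' 25
```

```text
t: 37.95
position: [0.595, 0.2897, 0.1034]
tcp_rot: [3.087, 0.04, 2.872]
force: [-0.5, 0.2, -1.0]
width: 0.0516
```

```bash
python3 -m handwheel '[{"x":0,"y":0,"z":0.015,"turn":0,"gripper":0.04},{"x":0,"y":0,"z":0.03,"turn":0,"gripper":0.04},{"x":0,"y":0,"z":0.03,"turn":0,"gripper":0.04},{"x":0,"y":0,"z":0,"turn":0,"gripper":0.04}]'; python3 -m handwheel '[{"x":0.002,"y":-0.02,"z":0,"turn":0,"gripper":0.04},{"x":0.003,"y":-0.036,"z":0,"turn":0,"gripper":0.04},{"x":0.003,"y":-0.036,"z":0,"turn":0,"gripper":0.04},{"x":0.003,"y":-0.036,"z":0,"turn":0,"gripper":0.04},{"x":0.003,"y":-0.036,"z":0,"turn":0,"gripper":0.04},{"x":0.003,"y":-0.026,"z":0,"turn":0,"gripper":0.04},{"x":0.002,"y":-0.010,"z":0,"turn":0,"gripper":0.04},{"x":0,"y":0,"z":0,"turn":0,"gripper":0.04},{"x":0,"y":0,"z":0,"turn":0,"gripper":0.04}]'
```

```text
t: 38.28
position: [0.5911, 0.2881, 0.1752]
tcp_rot: [3.095, 0.032, 2.873]
force: [1.4, -0.3, -0.9]
width: 0.052
t: 39.03
position: [0.6035, 0.0848, 0.1671]
tcp_rot: [3.096, 0.024, 2.881]
force: [0.1, 1.0, -2.2]
width: 0.0521
```

```bash
python3 -m handwheel '[{"x":0.006,"y":-0.005,"z":-0.015,"turn":0,"gripper":0.04},{"x":0,"y":-0.002,"z":-0.018,"turn":0,"gripper":0.04},{"x":0,"y":-0.001,"z":-0.008,"turn":0,"gripper":0.04},{"x":0,"y":0,"z":0,"turn":0,"gripper":0.04},{"x":0,"y":0,"z":0,"turn":0,"gripper":0.04}]'
```

```text
t: 39.45
position: [0.6085, 0.0889, 0.1234]
tcp_rot: [3.091, 0.021, 2.893]
force: [1.3, -0.7, -2.4]
width: 0.0523
```

```bash
python3 -m handwheel '[{"x":0.001,"y":-0.007,"z":-0.005,"turn":-0.01,"gripper":0.04},{"x":0,"y":-0.002,"z":-0.003,"turn":0,"gripper":0.04},{"x":0,"y":0,"z":-0.002,"turn":0,"gripper":0.04},{"x":0,"y":0,"z":0,"turn":0,"gripper":0.04}]';  python3 -m handwheel '[{"x":0,"y":0,"z":-0.002,"turn":0,"gripper":0.04},{"x":0,"y":0,"z":0,"turn":0,"gripper":0.04}]'
```

```text
t: 39.78
position: [0.6103, 0.0831, 0.1143]
tcp_rot: [3.089, 0.022, 2.887]
force: [-0.2, 0.1, -2.5]
width: 0.052
t: 39.95
position: [0.6107, 0.0829, 0.1128]
tcp_rot: [3.088, 0.023, 2.887]
force: [0.2, 0.4, -2.7]
width: 0.052
```

```bash
python3 -m handwheel '[{"x":-0.001,"y":-0.002,"z":-0.002,"turn":0,"gripper":0.04},{"x":0,"y":0,"z":-0.001,"turn":0,"gripper":0.04},{"x":0,"y":0,"z":0,"turn":0,"gripper":0.04}]'; python3 -m handwheel '[{"x":0,"y":0,"z":-0.001,"turn":0,"gripper":0.04},{"x":0,"y":0,"z":0,"turn":0,"gripper":0.04}]'; python3 -m handwheel '[{"x":0,"y":0,"z":0,"turn":0,"gripper":0.087},{"x":0,"y":0,"z":0,"turn":0,"gripper":0.087},{"x":0,"y":0,"z":0,"turn":0,"gripper":0.087},{"x":0,"y":0,"z":0,"turn":0,"gripper":0.087},{"x":0,"y":0,"z":0.01,"turn":0,"gripper":0.087},{"x":0,"y":0,"z":0.03,"turn":0,"gripper":0.087},{"x":0,"y":0,"z":0.04,"turn":0,"gripper":0.087},{"x":0,"y":0,"z":0.03,"turn":0,"gripper":0.087},{"x":0,"y":0.035,"z":0,"turn":0,"gripper":0.087},{"x":0,"y":0.035,"z":0,"turn":0,"gripper":0.087}]'; python3 -m handwheel '[{"x":0,"y":0.035,"z":0,"turn":0,"gripper":0.087},{"x":0,"y":0.035,"z":0,"turn":0,"gripper":0.087},{"x":0,"y":0.035,"z":0,"turn":0,"gripper":0.087},{"x":0,"y":0.03,"z":0,"turn":0,"gripper":0.087},{"x":0,"y":0,"z":0,"turn":0,"gripper":0.087},{"x":0,"y":0,"z":0,"turn":0,"gripper":0.087}]'
python3 look.py 4 "dict(red=(.528,.0357),yellow=(.607,.081),blue=(.573,-.043))"
python3 - <<'E'
from h import *
for n in ('scene','side'):
    w=np.load(n+'4.npz');X=w['X']
    m=(np.hypot(X[...,0]-.53,X[...,1]+.3135)<.06)&(X[...,2]>.048)&(X[...,2]<.07); print(n,cv2.minAreaRect((X[m][:,:2]*1000).astype(np.float32)))
a=np.load('scene4.npz')['p'][120:350,170:450];b=np.load('side4.npz')['p'][130:440,240:560]
cv2.imwrite('pics/two4.png',cv2.cvtColor(np.hstack([cv2.resize(a,(400,329)),cv2.resize(b,(400,329))]),cv2.COLOR_RGB2BGR))
E
```

```text
t: 40.2
position: [0.6102, 0.0804, 0.1107]
tcp_rot: [3.087, 0.025, 2.886]
force: [-0.2, -0.6, -2.2]
width: 0.0518
t: 40.37
position: [0.6108, 0.0802, 0.1108]
tcp_rot: [3.087, 0.026, 2.886]
force: [0.3, -0.0, -2.1]
width: 0.0517
t: 41.2
position: [0.6118, 0.1413, 0.2303]
tcp_rot: [3.089, 0.03, 2.87]
force: [-0.2, 1.3, -1.6]
width: 0.0869
t: 41.7
position: [0.6114, 0.2922, 0.2406]
tcp_rot: [3.076, 0.039, 2.877]
force: [0.2, -1.7, 0.8]
width: 0.0871
scene red 852 lo [0.5292 0.0364] hi [0.5289 0.0359]
scene yellow 1274 lo [0.6079 0.0806] hi [0.6074 0.0802]
scene blue 1045 lo [ 0.5738 -0.0424] hi [ 0.5736 -0.0425]
side red 768 lo [0.528  0.0366] hi [0.5282 0.037 ]
side yellow 513 lo [0.6066 0.0806] hi [0.6068 0.0811]
side blue 797 lo [ 0.5729 -0.0419] hi [ 0.5729 -0.0419]
scene ((531.6791381835938, -313.10003662109375), (50.81733703613281, 37.88289260864258), 0.6273549795150757)
side ((530.2264404296875, -313.94415283203125), (52.38340759277344, 32.155452728271484), 3.1141140460968018)
```

View pics/two4.png

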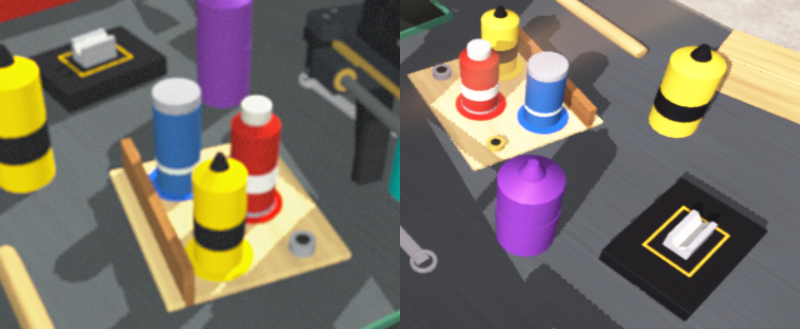

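All three containers stand upright on their own pads (left crop: blue (177,140), red (255,160), yellow (220,220)), within about 3 mm of the measured pad centres. The vee block is still on the plate, and the gripper is clear of everything.

```bash
python3 -c "
from cell import job; print(job.hand_in())"
```

```text
the job is handed in; nothing more can be done
None
```

The job is done and handed in at about 42 s of the 147 s allowed; no verdict is reported. I moved the yellow bottle, red can and blue tin into the tray, set the vee block on the plate, and put each container back on its own pad.

**Vee block:** it sits about 1–2 mm from the plate's middle. The two cameras put its groove 0.6° and 3.1° from x, against about 2.3° for the plate's long side.

**Containers:** they stand upright within about 2 mm of the pad centres I used. Circle fits at two heights agree to better than 1 mm, and the gripper is well clear of everything.

**What disagreed:**
- The two cameras differed by about 4 mm on the red pad's centre, and by more on the partly hidden yellow pad. I used a bay position averaged from the board and pads, which is inside the 14 mm tolerance.
- The tool drifted during moves, by a few millimetres and up to about 0.08 rad of tilt. I corrected the position before each grasp and placing; the tilt could not be commanded back, and the containers still measured upright after release.

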